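# Park the revolving price-card stand and click its drawer shut

### The arm

A 6-joint arm with a two-finger parallel gripper is mounted at the origin on the work surface. World frame = base frame: x ahead of the robot, y to its left, z up, the work surface at z = 0. Lengths are in m, angles in rad, forces in N, time in s.
With the tool pointing down it reaches from about 0.3 to 0.875 m from the base axis. Payload 6.4 kg.
Tool frame: the origin (TCP) lies midway between the tips of the shut fingers; the grasp point (between the pads) lies 19 mm behind it (ctrl.pinch_z is the distance from the TCP to the grasp point, in m); z points along the fingers, y is the line along which they close (so a half turn about z gives the same grasp; the last joint's range is limited). The gripper opens to 85 mm and grips with 20 to 120 N. Pads are 22 mm wide; open, the fingers measure 114 mm over their backs; the gripper's body (76 mm by 85 mm) begins 54 mm behind the grasp point. The pads swing forward as they close: fully open they stand 13 mm farther back than shut.
Start: joints at [-1.442, 0.181, 1.607, -0, 1.354, -0.206], TCP at [0.189, -0.543, 0.231] pointing down, gripper open.
Joint ranges: [-2.99, 2.99], [-0.89, 2.07], [0.3, 2.58], [-1.14, 4.28], [0, 2.63], [-3.12, 3.12]. Speed limits (rad/s): [2.57, 2.57, 3.01, 3.14, 3.14, 3.14].

### API

Orientations are given as a unit quaternion [w, x, y, z].
In Python, from bench import ctrl gives the robot as it stands.
- The arm moves only by the tool apply_moves, never from a script. Its argument "moves" is a list of rows, each an object with "jaw": the opening, from 0 (shut) to 1 (fully open); "offset": the shift along the tool's x, y, z in mm, a list of three; "rot": the turn, a rotation vector about the tool's x, y, z in degrees, a list of three. In form: [{"jaw": jaw, "offset": [dx, dy, dz], "rot": [ax, ay, az]}, ...]. A call has exactly 5 rows; each row shifts and turns the commanded pose from where the row before left it, along the tool's axes as they then stand; what a row does not reach is not made up. A row lasts 1/8 s, in which the tool goes at most 62.5 mm and 10.7 degrees, less where a joint would pass 70% of its speed; a pose out of reach is approached as far as the arm can. A call is refused whole if a number of a shift passes 62.5 or a number of a turn 10.7, either way. A call with a gripper value outside its range is refused whole. The fingers move at their own pace and stop on an object; the grip force is fixed at half the most. Time passes only in rows, so rows that do not move let the fingers close, or fill a call up. It gives the time, the measured TCP pose, the force, the opening and the grip force at its end, in the units of the state.
- ctrl.get_obs(): the state, without advancing time (a new reading comes with each control period).
- ctrl.camera(name): name is "scene" or "top" or "wrist"; returns (picture, depth): 480x640x3 uint8, red, green, blue; 480x640 float32, m along the optical axis (not along the pixel's ray), 0 where there is no reading.
- ctrl.camera_params(name): a dict with "K" (3x3 intrinsics, pixels), "cam_to_world" (4x4, takes a point from camera to world coordinates); the wrist camera has in their place "mount" (4x4, takes a point from camera to tool coordinates, whose origin is the TCP and whose axes are the flange's). Camera axes: x right, y down, z forward; pixel columns grow to the right and rows downward; lengths in m; the calibration is good to about 2 mm. A picture is of the moment at which its call begins: read the wrist's pose just before it. camera_params takes no time and is no camera call.
- ctrl.hand_in(): hands the job in; it is judged then, once.
Trained networks look in the newest picture that a camera, given by its name, has taken for a name from the list of things; names that differ only in an ending like _2 or _b are one class to them, and where a whole thing is asked for, a point or a joint stands for the part that bears it (a point fixed in the world has none). Each returns a list of dicts, best first, with "score" (0 to 1); they miss things now and then, are a little off and sometimes report something else, mostly with a low value. They report only what shows in the picture. A call takes as long as a camera call.
- ctrl.outline_of(camera, target): "region" (480x640 bool, what is visible of it) and "position" ([column, row] in pixels, amid what is visible of it).
The state is a dict: "time_s": time; "q": joint angles; "dq": joint speeds; "joint_efforts": joint torques, N m; "eef_pos": TCP position; "eef_rot": TCP orientation; "wrist_force": force on the tool from outside, world axes, zero at the start; "torque": the same for the moment, N m; "opening": opening from 0.0 (shut) to 1.0 (fully open); "grasp_force": force on a finger pad.
Only numpy, scipy, OpenCV 4.12 (cv2) and the standard library are available. Lean on these libraries where they do the work, as an engineer would, in place of code of your own. Each camera call takes 0.05 s, during which the arm holds its last target. There are 200 camera calls.

### The job

The price-card stand on the packing counter was left turned away with its push-push drawer popped out. Turn the stand on its base until the drawer faces out over the steel pointer and the stand clicks into its stop there, then gently push the drawer in, without forcing it, so that it clicks and stays shut by itself. Leave the stand parked there, let go, check the drawer really is shut and leave the other things on the counter alone.

Things in the scene. Friction and masses are not known exactly. Their poses are not given: they have to be found in the camera images.
- stand_base: the fixed base on the counter: black square plate 190 x 190 mm, 20 mm high, with a flat steel pointer 30 mm wide and 12 mm high sticking out from the middle of one side, its tip 163 mm from the centre. Origin: centre of the underside, on the turning axis (vertical). Its -x axis runs out along the pointer.
- pointer_tip (a point): the tip of the base's steel pointer, on its upper face, 163 mm from the turning axis and 12 mm above the counter. The line from the axis to this point is the parked direction of the drawer.
- stand: the part that turns on the base: steel disc (radius 90 mm, 22 to 32 mm above the counter) carrying a square plywood carcass 130 x 130 mm, centred on the axis, 32 to 104 mm above the counter, with a low tray rim on top up to 116 mm. Origin: on the turning axis (vertical), 22 mm above the counter. Carcass sides lie at local x and y = +-65 mm; the drawer is on its -x side.
- stand_axis (a point): middle of the carcass top, on the turning axis, 104 mm up. The stand turns both ways without end (friction 0.05 N m) with a sprung click stop every quarter turn, one with the drawer exactly over the pointer. Within 0.1 rad of a stop it is drawn in; from 0.12 to 0.24 rad it is pushed away. About 0.3 N m turns it out of a stop, so a hard push on the drawer well off its centre line turns it.
- drawer: the push-push drawer, plain flat front without handle: panel 128 mm wide, 62 mm high, 12 mm thick, 41 to 103 mm above the counter. Origin: centre of the panel's outer face; +x is the way it is pushed in (the stand's +x). Popped out, this face is 122 mm from the turning axis; latched shut, it rests 88 to 98 mm from it: where exactly differs each time and cannot be seen beforehand.
- drawer_top (a point): middle of the panel's upper edge, outer side. To latch, push the drawer 4 mm past its shut rest place against a 2 to 7 N springy resistance, then let go; from 7 mm past it a stiff buffer (10 N/mm) is felt and it has clicked. Stop at 11 to 18 N; over 30 N harms the latch. Let go too early it springs out again; pressed 3 mm or more when shut it pops out again. It has only these two rest states.
- cleaner: bystander: clear plastic bottle, 66 mm across, 150 mm high, standing. Origin: centre of its underside.
- tape: bystander: cardboard tape core, a ring 100 mm across, 45 mm high. Origin: centre of its underside.
- carton: bystander: small closed carton 110 x 80 x 70 mm. Origin: centre of its underside.

How it is judged:
On the way, in this order (a step that is already met when the one before it is completed fails the run):
1. the stand is turned so that the drawer is over the pointer (x of drawer in the frame of stand_base below -0.05 m and y of drawer in the frame of stand_base between -0.01 and 0.01 m), for 0.2 s.
2. the drawer is shut and holds with nothing touching it (x of drawer in the frame of stand above -0.101 m and contact force between drawer and the fingers below 0.1 N and contact force between drawer and the arm below 0.1 N), for 0.3 s.
At the end, for the whole second after the job is handed in: The drawer is latched shut (outer face less than 101 mm from the turning axis, with nothing holding it), the stand is parked with the middle of the drawer within 8 mm of the pointer's centre line, on the pointer's side, and both are at rest (x of drawer in the frame of stand above -0.101 m and x of drawer in the frame of stand_base below -0.05 m and y of drawer in the frame of stand_base between -0.008 and 0.008 m and linear speed of drawer below 0.01 m/s and angular speed of stand below 0.05 rad/s); the robot touches nothing.
It fails at once if the drawer is forced: more than 30 N on it (contact force between drawer and the fingers above 30 N or contact force between drawer and the arm above 30 N).
It fails at once if a bystander is moved more than 30 mm (distance of any of cleaner, tape, carton from where it was at the start of the episode above 0.03 m).
It fails at once if the bottle is tipped (angle between cleaner's own z axis and vertical above 0.5 rad).
It also fails if it takes over 58 s, if anything falls off the work surface, if the arm or the gripper's body presses on something with over 40 N, if the wrist force passes 120 N, or if a joint passes its speed limit or range.

## Working session

There is one attempt and no reset: what is moved stays moved. The work goes in short steps, Python scripts to look and compute and a tool call to move; the robot and the scene stay as the last step left them, time stands still between calls to the robot, and variables do not carry over. Pictures are saved under pics/ and viewed, at most 10 in all, crops included, and the job is handed in when it is done.

Besides the shell and the picture viewer there is one more tool, called after ">>>" by a JSON object that holds its "name" and its "arguments". apply_moves: Moves the arm, as the interface text tells. Its arguments: {"type":"object","properties":{"moves":{"type":"array"}},"required":["moves"]}

```bash
mkdir -p pics
cat > h.py <<'E'
import numpy as np,cv2
from bench import ctrl
def cloud(cam,d):
    p=ctrl.camera_params(cam);K=np.array(p['K']);T=np.array(p['cam_to_world'])
    v,u=np.mgrid[:480,:640]
    c=np.stack([(u-K[0,2])/K[0,0]*d,(v-K[1,2])/K[1,1]*d,d],-1)
    return c@T[:3,:3].T+T[:3,3]
E
python3 - <<'E'
from h import *
o=ctrl.get_obs();print(o['time_s'],o['eef_pos'],o['eef_rot'])
ims=[]
for c in['scene','top']:
    im,d=ctrl.camera(c);ims.append(im);P=cloud(c,d)
    np.save(c+'.npy',P)
    print(c,np.array(ctrl.camera_params(c)['cam_to_world'])[:3,3])
    for n in['stand_base','pointer_tip','stand_axis','stand','drawer','drawer_top','cleaner','tape','carton']:
        for r in ctrl.outline_of(c,n)[:1]:
            m=r['region']&(d>0);q=P[m]
            x,y=map(int,r['position'])
            print(n,round(r['score'],2),r['position'],m.sum(),np.median(q,0).round(3),q.min(0).round(3),q.max(0).round(3),P[y,x].round(3))
cv2.imwrite('pics/a.png',cv2.cvtColor(ims[0],cv2.COLOR_RGB2BGR));cv2.imwrite('pics/b.png',cv2.cvtColor(ims[1],cv2.COLOR_RGB2BGR))
E
```

```text
0.0 [ 0.18886985 -0.54250403  0.23036019] [-8.99567390e-04  9.86022072e-01  1.66612316e-01  1.83635960e-05]
scene [1.41257848 0.34830691 0.89397738]
stand_base 0.73 [318.1, 280.8] 7289 [0.624 0.041 0.084] [ 0.395 -0.118 -0.003] [0.718 0.129 0.121] [0.654 0.053 0.117]
pointer_tip 0.59 [319.8, 281.1] 7603 [0.623 0.04  0.081] [ 0.349 -0.133 -0.006] [0.718 0.13  0.121] [0.657 0.057 0.117]
stand_axis 0.91 [315.7, 277.8] 6275 [0.617 0.032 0.097] [ 0.357 -0.133 -0.003] [0.718 0.121 0.121] [0.636 0.039 0.104]
stand 0.64 [317.2, 276.3] 6131 [0.618 0.032 0.098] [ 0.395 -0.118  0.   ] [0.718 0.121 0.121] [0.636 0.044 0.109]
drawer 0.95 [284.1, 285.9] 1804 [ 0.665 -0.018  0.073] [ 0.539 -0.122 -0.003] [0.718 0.04  0.107] [ 0.649 -0.028  0.07 ]
drawer_top 0.77 [285.7, 285.8] 1821 [ 0.665 -0.018  0.072] [ 0.567 -0.133 -0.002] [0.718 0.04  0.107] [ 0.649 -0.026  0.071]
cleaner 0.68 [487.4, 293.0] 1679 [0.532 0.386 0.084] [0.495 0.353 0.   ] [0.546 0.419 0.153] [0.542 0.387 0.09 ]
tape 0.93 [198.8, 209.3] 985 [ 0.42  -0.382  0.033] [ 0.324 -0.479 -0.005] [ 0.474 -0.336  0.05 ] [ 0.391 -0.406  0.001]
[... 421 characters left out ...]
07.9, 217.3] 7466 [0.585 0.016 0.104] [ 0.488 -0.09  -0.005] [0.712 0.118 0.12 ] [0.579 0.017 0.115]
stand 0.89 [307.7, 214.8] 7514 [0.585 0.016 0.104] [ 0.488 -0.091  0.   ] [0.716 0.121 0.12 ] [0.584 0.017 0.118]
drawer 0.69 [330.8, 180.1] 1532 [ 0.662 -0.027  0.072] [ 0.605 -0.088 -0.003] [0.71  0.031 0.114] [ 0.663 -0.029  0.067]
drawer_top 0.98 [330.5, 179.6] 1545 [ 0.662 -0.026  0.072] [ 0.609 -0.088  0.   ] [0.712 0.031 0.117] [ 0.664 -0.029  0.069]
cleaner 0.96 [120.2, 251.4] 1388 [0.506 0.369 0.102] [ 0.476  0.35  -0.002] [0.542 0.455 0.154] [0.51  0.366 0.114]
carton 0.81 [494.2, 228.6] 2767 [ 0.568 -0.36   0.069] [ 0.507 -0.454 -0.004] [ 0.64  -0.316  0.076] [ 0.568 -0.361  0.07 ]
```

View pics/a.png

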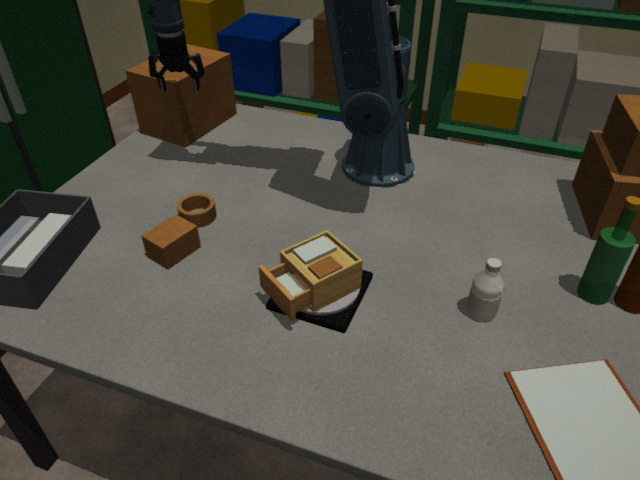

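View pics/b.png

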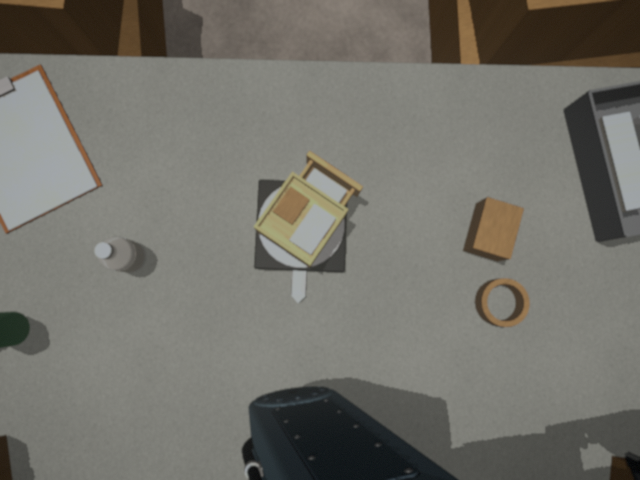

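The top view shows the stand at pixel (303,219) with the drawer out toward the upper right at (331,180). The pointer runs down the image toward the robot, tip at (298,302). The carton, tape and bottle stand well clear. Next I'll fit the geometry.

Run:
```python
from h import *
P=np.load('top.npy');im=cv2.imread('pics/b.png')
near=(abs(P[...,0]-.58)<.2)&(abs(P[...,1]-.02)<.16)
def rect(m,n):
    m=cv2.morphologyEx(m.astype(np.uint8),cv2.MORPH_OPEN,np.ones((2,2)))>0
    q=P[m][:,:2].astype(np.float32);r=cv2.minAreaRect(q*1000);print(n,len(q),np.round(r[0],1),np.round(r[1],1),round(r[2],2))
z=P[...,2]
rect(near&(z>.098)&(z<.13),'top')
rect(near&(z>.111)&(z<.13),'rim')
g=im.max(2)
rect(near&(g<60)&(z<.03)&(P[...,0]>.46),'plate')
m=near&(g>150)&(z<.03)&(P[...,0]<.49)
# ptr
q=P[m];print('ptr',len(q),q.min(0),q.max(0)); 
for a in np.arange(.4,.48,.01):
    s=q[abs(q[:,0]-a)<.005]
    if len(s):print(round(a,3),s[:,1].mean().round(4),s[:,1].min().round(3),s[:,1].max().round(3),s[:,2].mean().round(3))
# drawer panel top edge
m=near&(z>.09)&(z<.107);d=P[m][:,:2]-[.572,.022];r=np.hypot(*d.T);s=d[(r>.1)]
print(len(s),s.mean(0),np.degrees(np.arctan2(*s.mean(0)[::-1])))
rect(m&(np.hypot(P[...,0]-.572,P[...,1]-.022)>.097),'panel')
```

```text
top 5051 [579.8  22.4] [146.4 269.7] 62.18
rim 2386 [552.7  38.8] [144.  210.7] 63.83
plate 69 [466.7   5.8] [24.1 82.5] 53.54
ptr 362 [ 0.41660298  0.01944656 -0.00488682] [0.48129343 0.04663472 0.01693856]
0.42 0.0363 0.029 0.042 0.009
0.43 0.0336 0.021 0.046 0.012
0.44 0.0336 0.021 0.046 0.012
0.45 0.0338 0.021 0.046 0.012
0.46 0.034 0.021 0.047 0.012
0.47 0.033 0.019 0.047 0.012
516 [ 0.10042409 -0.05525921] -28.822164855622944
panel 480 [575.4  14.1] [127.5 269.7] 62.18
```

Run:
```python
from h import *
P=np.load('top.npy');im=cv2.imread('pics/b.png')
p=ctrl.camera_params('top');K=np.array(p['K']);T=np.array(p['cam_to_world'])
def topl(uv,z):
    d=np.c_[(uv-K[[0,1],[2,2]])/K[[0,1],[0,1]],np.ones(len(uv))]@T[:3,:3].T
    return (T[:3,3]+d*((z-T[2,3])/d[:,2])[:,None])[:,:2]
near=(abs(P[...,0]-.58)<.16)&(abs(P[...,1]-.02)<.16);z=P[...,2]
for lo,h in((.096,.116),(.06,.104)):
    m=(near&(z>lo)&(z<.13)).astype(np.uint8)
    m=cv2.morphologyEx(m,cv2.MORPH_OPEN,np.ones((25,25) if h>.11 else (3,3)))
    n,l,s,_=cv2.connectedComponentsWithStats(m);k=1+s[1:,4].argmax()
    v,u=np.where(l==k);q=topl(np.c_[u,v],h)
    r=cv2.minAreaRect((q*1000).astype(np.float32));print(h,len(q),np.round(r[0],1),np.round(r[1],1),round(r[2],2),q.mean(0))
cr=im[130:320,220:390];cv2.imwrite('pics/c.png',cv2.resize(cr,None,fx=3.1,fy=3.1,interpolation=cv2.INTER_CUBIC))
for n,uv,h in(('plate corner ul,ll,lr',[[258,180],[255,270],[345,271]],.02),('tip',[[299,302]],.012)):print(n,topl(np.array(uv,float),h))
```

```text
Traceback (most recent call last):
ValueError: attempt to get argmax of an empty sequence
```

Run:
```python
from h import *
im=cv2.imread('pics/b.png')
cr=im[130:320,220:390];cv2.imwrite('pics/c.png',cv2.resize(cr,None,fx=3,fy=3,interpolation=cv2.INTER_CUBIC))
```

```text
(no output)
```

View pics/c.png

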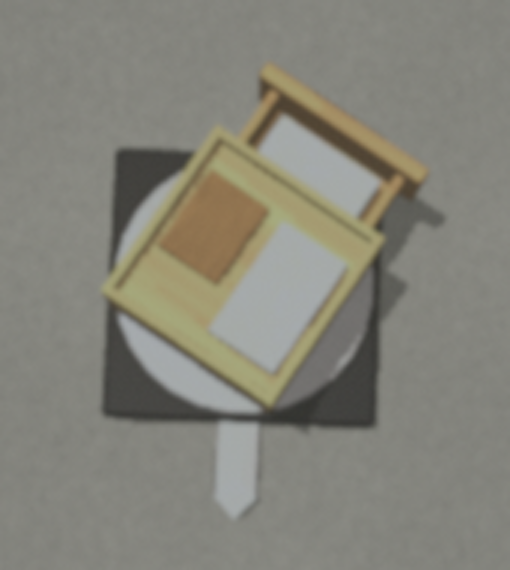

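The crop shows the rim corners at (219,128), (385,239), (270,407) and (103,290). The panel's outer top edge runs from (267,65) to (427,172). The pointer tip is at (236,519) and the plate corners at (117,150), (104,413) and (375,425).

Run:
```python
from h import *
p=ctrl.camera_params('top');K=np.array(p['K']);T=np.array(p['cam_to_world'])
def topl(uv,z):
    uv=np.array(uv)/3.+[220,130]-.33
    d=np.c_[(uv-K[[0,1],[2,2]])/K[[0,1],[0,1]],np.ones(len(uv))]@T[:3,:3].T
    return (T[:3,3]+d*((z-T[2,3])/d[:,2])[:,None])[:,:2]
A=lambda d:np.degrees(np.arctan2(d[1],d[0])).round(1)
r=topl([(219,128),(385,239),(270,407),(103,290)],.116);print(r,r.mean(0),[A(r[(i+1)%4]-r[i]) for i in range(4)],np.linalg.norm(r-np.roll(r,1,0),axis=1))
b=topl([(117,150),(104,413),(375,425)],.02);print(b,(b[0]+b[2])/2,[A(b[1]-b[0]),A(b[2]-b[1])],np.linalg.norm(np.diff(b,axis=0),axis=1))
t=topl([(236,519)],.012)[0];c=r.mean(0);print('tip',t,t-c,A(t-c),np.linalg.norm(t-c))
d=topl([(267,65),(427,172)],.103);print(d,d.mean(0)-c,A(d.mean(0)-c),np.linalg.norm(d.mean(0)-c))
o=ctrl.get_obs();
from scipy.spatial.transform import Rotation as R
q=o['eef_rot'];print(R.from_quat([*q[1:],q[0]]).as_matrix().round(3),o['q'],o['eef_pos'])
```

```text
[[ 0.66509186  0.04521155]
 [ 0.59454961 -0.0613602 ]
 [ 0.48662     0.01097873]
 [ 0.55964911  0.11704326]] [0.57647765 0.02796833] [np.float64(-123.5), np.float64(146.2), np.float64(55.5), np.float64(-34.3)] [0.12758514 0.12780355 0.12992968 0.12877475]
[[ 0.6726326   0.11907567]
 [ 0.48761317  0.12451674]
 [ 0.48091942 -0.06298915]] [0.57677601 0.02804326] [np.float64(178.3), np.float64(-92.0)] [0.18509942 0.18762534]
tip [0.41535356 0.03276346] [-0.16112409  0.00479513] 178.3 0.16119542455541955
[[ 0.71078547  0.01481486]
 [ 0.64132859 -0.08979275]] [ 0.09957938 -0.06545728] -33.3 0.11916672646563607
[[ 0.944  0.329 -0.   ]
 [ 0.329 -0.944 -0.   ]
 [-0.     0.    -1.   ]] [-1.44227220e+00  1.80771990e-01  1.60699813e+00 -5.81610029e-06
  1.35379449e+00 -2.06286424e-01] [ 0.18896398 -0.54308282  0.23130513]
```

>>> {"name": "apply_moves", "arguments": {"moves": [{"jaw": 0, "offset": [0, 0, 0], "rot": [0, 0, 9.6]}, {"jaw": 0, "offset": [0, 0, 0], "rot": [0, 0, 9.6]}, {"jaw": 0, "offset": [35, -40, 0], "rot": [0, 0, 0]}, {"jaw": 0, "offset": [35, -40, 0], "rot": [0, 0, 0]}, {"jaw": 0, "offset": [35, -40, 0], "rot": [0, 0, 0]}]}}

```text
time_s: 1.62
eef_pos: [0.2947, -0.422, 0.2313]
eef_rot: [0.0, 1.0, -0.001, 0.0]
wrist_force: [0.1, -0.0, 0.8]
opening: 0.001
grasp_force: 0.0
```

>>> {"name": "apply_moves", "arguments": {"moves": [{"jaw": 0, "offset": [35, -40, 0], "rot": [0, 0, 0]}, {"jaw": 0, "offset": [35, -40, 0], "rot": [0, 0, 0]}, {"jaw": 0, "offset": [35, -40, 0], "rot": [0, 0, 0]}, {"jaw": 0, "offset": [35, -40, 0], "rot": [0, 0, 0]}, {"jaw": 0, "offset": [35, -40, 0], "rot": [0, 0, 0]}]}}

```text
time_s: 2.25
eef_pos: [0.4701, -0.2218, 0.2316]
eef_rot: [0.0, 1.0, -0.0, 0.0]
wrist_force: [0.8, -1.6, -0.7]
opening: -0.003
grasp_force: 0.0
```

>>> {"name": "apply_moves", "arguments": {"moves": [{"jaw": 0, "offset": [35, -40, 0], "rot": [0, 0, 0]}, {"jaw": 0, "offset": [35, -40, 0], "rot": [0, 0, 0]}, {"jaw": 0, "offset": [35, -40, 0], "rot": [0, 0, 0]}, {"jaw": 0, "offset": [35, -40, 0], "rot": [0, 0, 0]}, {"jaw": 0, "offset": [0, 0, 0], "rot": [0, 0, 0]}]}}

```text
time_s: 2.88
eef_pos: [0.6106, -0.0601, 0.231]
eef_rot: [-0.0, 1.0, 0.002, 0.0]
wrist_force: [-0.6, -1.1, -0.6]
opening: 0.004
grasp_force: 0.0
```

>>> {"name": "apply_moves", "arguments": {"moves": [{"jaw": 0, "offset": [34, -38, 0], "rot": [0, 0, 0]}, {"jaw": 0, "offset": [34, -38, 0], "rot": [0, 0, 0]}, {"jaw": 0, "offset": [34, -38, 0], "rot": [0, 0, 0]}, {"jaw": 0, "offset": [0, 0, 40], "rot": [0, 0, 0]}, {"jaw": 0, "offset": [0, 0, 20], "rot": [0, 0, 0]}]}}

```text
time_s: 3.5
eef_pos: [0.7096, 0.0505, 0.1683]
eef_rot: [0.0, 1.0, -0.0, -0.002]
wrist_force: [0.4, -0.8, 0.1]
opening: 0.004
grasp_force: 0.0
```

Run:
```python
from h import *
print(ctrl.get_obs()['eef_pos'])
im,d=ctrl.camera('top')
cv2.imwrite('pics/d.png',cv2.resize(cv2.cvtColor(im,cv2.COLOR_RGB2BGR)[80:320,180:420],None,fx=2.5,fy=2.5))
```

```text
[0.70962256 0.05048589 0.16828492]
```

View pics/d.png

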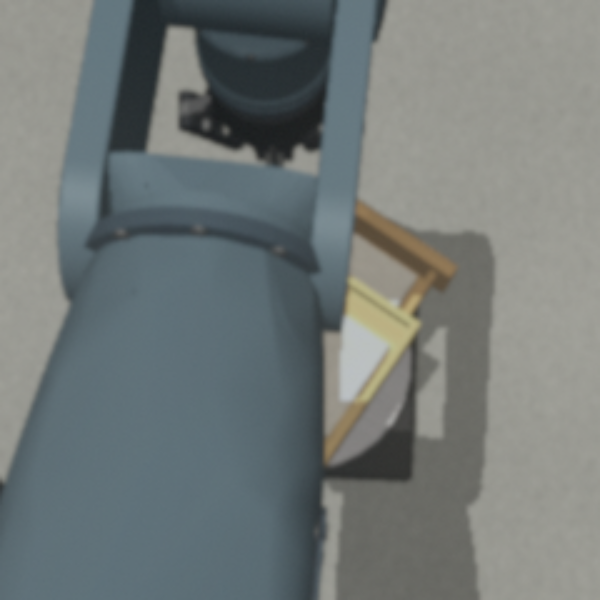

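The arm hides part of the stand. The panel's near corner is at about (358,205), to the right of the finger, so there's room to go down.

>>> {"name": "apply_moves", "arguments": {"moves": [{"jaw": 0, "offset": [0, 0, 35], "rot": [0, 0, 0]}, {"jaw": 0, "offset": [0, 0, 35], "rot": [0, 0, 0]}, {"jaw": 0, "offset": [0, 0, 33], "rot": [0, 0, 0]}, {"jaw": 0, "offset": [0, 0, 0], "rot": [0, 0, 0]}, {"jaw": 0, "offset": [0, 0, 0], "rot": [0, 0, 0]}]}}

```text
time_s: 4.18
eef_pos: [0.7121, 0.05, 0.0703]
eef_rot: [0.0, 1.0, -0.001, 0.001]
wrist_force: [0.8, 0.3, 0.4]
opening: 0.001
grasp_force: 0.0
```

Run:
```python
from h import *
o=ctrl.get_obs();p=np.array(o['eef_pos']);print(o['time_s'],p,o['wrist_force'])
c=np.array([.577,.028]);f=np.radians(np.r_[9.6-6*np.arange(1,26),-146])
w=c+.1365*np.c_[np.cos(f),np.sin(f)];d=np.diff(np.r_[[p[:2]],w],axis=0)*1000
for i in range(26):print(np.degrees(f[i]).round(1),(d[i]*[1,-1]).round(1),w[i].round(4))
```

```text
4.175 [0.71211493 0.04997267 0.07032608] [0.75639587 0.2839563  0.38713676]
3.6 [ 1.1 13.4] [0.7132 0.0366]
-2.4 [ 0.1 14.3] [0.7134 0.0223]
-8.4 [-1.3 14.2] [0.712  0.0081]
-14.4 [-2.8 14. ] [ 0.7092 -0.0059]
-20.4 [-4.3 13.6] [ 0.7049 -0.0196]
-26.4 [-5.7 13.1] [ 0.6993 -0.0327]
-32.4 [-7.  12.4] [ 0.6923 -0.0451]
-38.4 [-8.3 11.6] [ 0.684  -0.0568]
-44.4 [-9.4 10.7] [ 0.6745 -0.0675]
-50.4 [-10.5   9.7] [ 0.664  -0.0772]
-56.4 [-11.5   8.5] [ 0.6525 -0.0857]
-62.4 [-12.3   7.3] [ 0.6402 -0.093 ]
-68.4 [-13.    5.9] [ 0.6272 -0.0989]
-74.4 [-13.5   4.6] [ 0.6137 -0.1035]
-80.4 [-13.9   3.1] [ 0.5998 -0.1066]
-86.4 [-14.2   1.6] [ 0.5856 -0.1082]
-92.4 [-14.3   0.1] [ 0.5713 -0.1084]
-98.4 [-14.2  -1.3] [ 0.5571 -0.107 ]
-104.4 [-14.   -2.8] [ 0.5431 -0.1042]
-110.4 [-13.6  -4.3] [ 0.5294 -0.0999]
-116.4 [-13.1  -5.7] [ 0.5163 -0.0943]
-122.4 [-12.4  -7. ] [ 0.5039 -0.0873]
-128.4 [-11.6  -8.3] [ 0.4922 -0.079 ]
-134.4 [-10.7  -9.4] [ 0.4815 -0.0695]
-140.4 [ -9.7 -10.5] [ 0.4718 -0.059 ]
-146.0 [ -8.  -10.7] [ 0.4638 -0.0483]
```

>>> {"name": "apply_moves", "arguments": {"moves": [{"jaw": 0, "offset": [1, 13, 0], "rot": [0, 0, 0]}, {"jaw": 0, "offset": [0, 14, 0], "rot": [0, 0, 0]}, {"jaw": 0, "offset": [-1, 14, 0], "rot": [0, 0, 0]}, {"jaw": 0, "offset": [-3, 14, 0], "rot": [0, 0, 0]}, {"jaw": 0, "offset": [-4, 14, 0], "rot": [0, 0, 0]}]}}

```text
time_s: 4.8
eef_pos: [0.7038, -0.0195, 0.0682]
eef_rot: [-0.0, 1.0, -0.0, -0.0]
wrist_force: [-0.2, -0.2, 1.0]
opening: -0.001
grasp_force: 0.2
```

>>> {"name": "apply_moves", "arguments": {"moves": [{"jaw": 0, "offset": [-6, 13, 0], "rot": [0, 0, 0]}, {"jaw": 0, "offset": [-7, 12, 0], "rot": [0, 0, 0]}, {"jaw": 0, "offset": [-8, 12, 0], "rot": [0, 0, 0]}, {"jaw": 0, "offset": [-9, 11, 0], "rot": [0, 0, 0]}, {"jaw": 0, "offset": [-10, 10, 0], "rot": [0, 0, 0]}]}}

```text
time_s: 5.42
eef_pos: [0.6637, -0.0767, 0.0684]
eef_rot: [-0.0, 1.0, -0.0, 0.0]
wrist_force: [0.7, 0.6, -0.1]
opening: -0.001
grasp_force: 0.5
```

Run:
```python
from h import *
o=ctrl.get_obs();print(o['time_s'],o['eef_pos'],o['wrist_force'])
im,d=ctrl.camera('scene')
cv2.imwrite('pics/e.png',cv2.resize(cv2.cvtColor(im,cv2.COLOR_RGB2BGR)[180:360,200:440],None,fx=2.5,fy=2.5))
```

```text
5.425 [ 0.66366912 -0.07668265  0.06839402] [ 0.73417263  0.62303554 -0.08616062]
```

View pics/e.png

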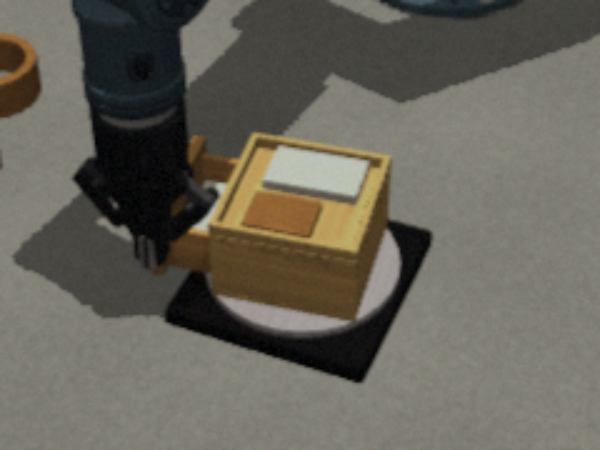

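The stand is following: the drawer now points to -y at (195,210), with the finger at its panel end at (150,245). I'll carry on.

>>> {"name": "apply_moves", "arguments": {"moves": [{"jaw": 0, "offset": [-11, 8, 0], "rot": [0, 0, 0]}, {"jaw": 0, "offset": [-12, 7, 0], "rot": [0, 0, 0]}, {"jaw": 0, "offset": [-13, 6, 0], "rot": [0, 0, 0]}, {"jaw": 0, "offset": [-14, 5, 0], "rot": [0, 0, 0]}, {"jaw": 0, "offset": [-14, 3, 0], "rot": [0, 0, 0]}]}}

```text
time_s: 6.1
eef_pos: [0.599, -0.1056, 0.0683]
eef_rot: [0.0, 1.0, -0.0, -0.0]
wrist_force: [0.6, -0.0, 0.3]
opening: -0.005
grasp_force: 0.1
```

>>> {"name": "apply_moves", "arguments": {"moves": [{"jaw": 0, "offset": [-14, 2, 0], "rot": [0, 0, 0]}, {"jaw": 0, "offset": [-14, 0, 0], "rot": [0, 0, 0]}, {"jaw": 0, "offset": [-14, -1, 0], "rot": [0, 0, 0]}, {"jaw": 0, "offset": [-14, -3, 0], "rot": [0, 0, 0]}, {"jaw": 0, "offset": [-14, -4, 0], "rot": [0, 0, 0]}]}}

```text
time_s: 6.72
eef_pos: [0.5292, -0.0988, 0.0683]
eef_rot: [-0.0, 1.0, -0.0, 0.0]
wrist_force: [0.8, 0.6, 0.9]
opening: 0.0
grasp_force: 0.3
```

Run:
```python
from h import *
o=ctrl.get_obs();p=np.array(o['eef_pos']);print(o['time_s'],p,o['wrist_force'])
c=np.array([.577,.028]);f=np.radians([-116,-122,-128,-134,-140,-146])
w=c+.1365*np.c_[np.cos(f),np.sin(f)];d=np.diff(np.r_[[p[:2]],w],axis=0)*1000
print((d*[1,-1]).round(1))
im,d=ctrl.camera('scene')
cv2.imwrite('pics/f.png',cv2.resize(cv2.cvtColor(im,cv2.COLOR_RGB2BGR)[180:360,200:440],None,fx=2.5,fy=2.5))
```

```text
6.725 [ 0.5292254  -0.0987573   0.06831202] [0.75207698 0.58781463 0.92002361]
[[-12.1  -4.1]
 [-12.5  -6.9]
 [-11.7  -8.2]
 [-10.8  -9.4]
 [ -9.7 -10.4]
 [ -8.6 -11.4]]
```

View pics/f.png

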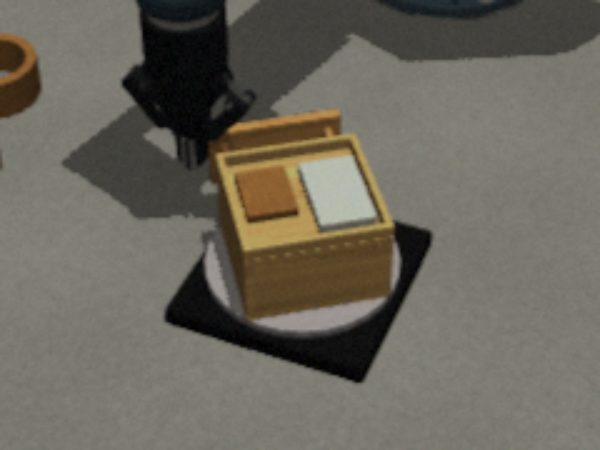

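The stand has turned further: the drawer panel spans (215,140) to (340,120), about 35° short of the pointer. I'll continue to the stop.

>>> {"name": "apply_moves", "arguments": {"moves": [{"jaw": 0, "offset": [-12, -4, 0], "rot": [0, 0, 0]}, {"jaw": 0, "offset": [-12, -7, 0], "rot": [0, 0, 0]}, {"jaw": 0, "offset": [-12, -8, 0], "rot": [0, 0, 0]}, {"jaw": 0, "offset": [-11, -9, 0], "rot": [0, 0, 0]}, {"jaw": 0, "offset": [-6, -6, 0], "rot": [0, 0, 0]}]}}

```text
time_s: 7.4
eef_pos: [0.4767, -0.0648, 0.0684]
eef_rot: [0.0, 1.0, -0.0, 0.0]
wrist_force: [0.7, -1.9, -0.8]
opening: 0.003
grasp_force: 1.1
```

>>> {"name": "apply_moves", "arguments": {"moves": [{"jaw": 0, "offset": [-3, -4, 0], "rot": [0, 0, 0]}, {"jaw": 0, "offset": [-3, -4, 0], "rot": [0, 0, 0]}, {"jaw": 0, "offset": [-3, -4, 0], "rot": [0, 0, 0]}, {"jaw": 0, "offset": [0, 0, 0], "rot": [0, 0, 0]}, {"jaw": 0, "offset": [0, 0, 0], "rot": [0, 0, 0]}]}}

```text
time_s: 8.02
eef_pos: [0.4681, -0.0532, 0.0683]
eef_rot: [-0.0, 1.0, -0.0, -0.0]
wrist_force: [0.2, 0.7, 0.5]
opening: -0.001
grasp_force: 0.0
```

Run:
```python
from h import *
o=ctrl.get_obs();p=np.array(o['eef_pos']);print(o['time_s'],p,o['wrist_force'],o['torque'])
im,d=ctrl.camera('scene')
cv2.imwrite('pics/g.png',cv2.resize(cv2.cvtColor(im,cv2.COLOR_RGB2BGR)[180:360,200:440],None,fx=2.5,fy=2.5))
```

```text
8.025 [ 0.46813219 -0.05315341  0.06825918] [0.18969706 0.72238854 0.45390528] [ 0.02615485 -0.04534063 -0.01644808]
```

View pics/g.png

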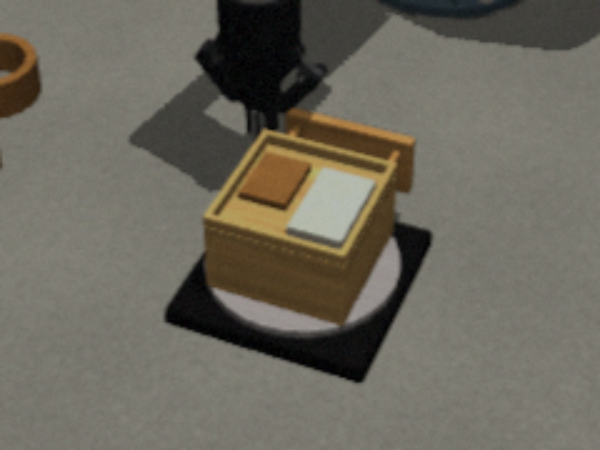

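It now looks square with the base plate, and the contact force is gone. Next I'll back off and come round in front of the drawer.

>>> {"name": "apply_moves", "arguments": {"moves": [{"jaw": 0, "offset": [0, 30, 0], "rot": [0, 0, 0]}, {"jaw": 0, "offset": [-35, 10, 0], "rot": [0, 0, 0]}, {"jaw": 0, "offset": [-30, 0, 0], "rot": [0, 0, 0]}, {"jaw": 0, "offset": [0, -40, 0], "rot": [0, 0, 0]}, {"jaw": 0, "offset": [0, -40, 0], "rot": [0, 0, 0]}]}}

```text
time_s: 8.7
eef_pos: [0.4031, -0.013, 0.0685]
eef_rot: [0.0, 1.0, -0.002, 0.0]
wrist_force: [0.7, 1.3, -0.3]
opening: 0.001
grasp_force: 0.0
```

>>> {"name": "apply_moves", "arguments": {"moves": [{"jaw": 0, "offset": [0, -40, 0], "rot": [0, 0, 0]}, {"jaw": 0, "offset": [0, 0, 0], "rot": [0, 0, 0]}, {"jaw": 0, "offset": [0, 0, 0], "rot": [0, 0, 0]}, {"jaw": 0, "offset": [0, 0, 0], "rot": [0, 0, 0]}, {"jaw": 0, "offset": [0, 0, 0], "rot": [0, 0, 0]}]}}

```text
time_s: 9.32
eef_pos: [0.4033, 0.026, 0.0683]
eef_rot: [0.0, 1.0, -0.001, 0.0]
wrist_force: [-0.2, 0.2, -0.5]
opening: 0.001
grasp_force: 0.0
```

```bash
cat > chk.py <<'E'
from h import *
o=ctrl.get_obs();print(o['time_s'],o['eef_pos'],o['wrist_force'])
im,d=ctrl.camera('scene');P=cloud('scene',d);np.save('s.npy',P)
c=np.array([.577,.028]);a=np.radians(178.2);u=np.array([np.cos(a),np.sin(a)]);n=np.array([-u[1],u[0]])
L=np.c_[(P.reshape(-1,3)[:,:2]-c)@u,(P.reshape(-1,3)[:,:2]-c)@n,P[...,2].ravel()]
rim=L[(L[:,2]>.112)&(L[:,2]<.121)&(abs(L[:,0])<.075)&(abs(L[:,1])<.09)]
print('rim extent',np.percentile(rim,[1,99],axis=0).round(4)[:,:2])
r=cv2.minAreaRect((rim[:,:2]*1000).astype(np.float32));print(r)
pan=L[(L[:,2]>.092)&(L[:,2]<.108)&(L[:,0]>.072)&(L[:,0]<.135)&(abs(L[:,1])<.08)]
print('panel',len(pan),np.percentile(pan,[2,50,98],axis=0).round(4) if len(pan) else '')
E
python3 chk.py
```

```text
9.325 [0.40330585 0.0260463  0.06831952] [-0.18408061  0.24688903 -0.46992492]
rim extent [[-0.0672 -0.0682]
 [ 0.0636  0.0613]]
((-0.7647476196289062, -2.589569091796875), (136.35519409179688, 132.9398651123047), 0.6886988878250122)
panel 358 [[ 0.1049 -0.0661  0.0928]
 [ 0.1102 -0.0057  0.1011]
 [ 0.1209  0.057   0.1059]]
```

The rim fit shows the stand parked within about 1°, with the drawer out at about 121 mm. I'll push it in gently, watching the force.

>>> {"name": "apply_moves", "arguments": {"moves": [{"jaw": 0, "offset": [18, -7, 0], "rot": [0, 0, 0]}, {"jaw": 0, "offset": [16, 0, 0], "rot": [0, 0, 0]}, {"jaw": 0, "offset": [4, 0, 0], "rot": [0, 0, 0]}, {"jaw": 0, "offset": [4, 0, 0], "rot": [0, 0, 0]}, {"jaw": 0, "offset": [4, 0, 0], "rot": [0, 0, 0]}]}}

```text
time_s: 10.0
eef_pos: [0.4481, 0.0338, 0.068]
eef_rot: [-0.0, 1.0, -0.0, -0.001]
wrist_force: [-2.9, 0.2, 2.3]
opening: -0.005
grasp_force: 1.5
```

>>> {"name": "apply_moves", "arguments": {"moves": [{"jaw": 0, "offset": [4, 0, 0], "rot": [0, 0, 0]}, {"jaw": 0, "offset": [4, 0, 0], "rot": [0, 0, 0]}, {"jaw": 0, "offset": [4, 0, 0], "rot": [0, 0, 0]}, {"jaw": 0, "offset": [3, 0, 0], "rot": [0, 0, 0]}, {"jaw": 0, "offset": [0, 0, 0], "rot": [0, 0, 0]}]}}

```text
time_s: 10.62
eef_pos: [0.4641, 0.0338, 0.0681]
eef_rot: [0.0, 1.0, -0.0, -0.0]
wrist_force: [-3.9, -1.2, -0.6]
opening: -0.002
grasp_force: 1.7
```

>>> {"name": "apply_moves", "arguments": {"moves": [{"jaw": 0, "offset": [2, 0, 0], "rot": [0, 0, 0]}, {"jaw": 0, "offset": [2, 0, 0], "rot": [0, 0, 0]}, {"jaw": 0, "offset": [2, 0, 0], "rot": [0, 0, 0]}, {"jaw": 0, "offset": [0, 0, 0], "rot": [0, 0, 0]}, {"jaw": 0, "offset": [0, 0, 0], "rot": [0, 0, 0]}]}}

```text
time_s: 11.25
eef_pos: [0.4697, 0.0338, 0.0681]
eef_rot: [0.0, 1.0, -0.0, -0.0]
wrist_force: [-4.0, -1.4, -0.3]
opening: 0.007
grasp_force: 2.2
```

>>> {"name": "apply_moves", "arguments": {"moves": [{"jaw": 0, "offset": [0.5, 0, 0], "rot": [0, 0, 0]}, {"jaw": 0, "offset": [0.5, 0, 0], "rot": [0, 0, 0]}, {"jaw": 0, "offset": [0.5, 0, 0], "rot": [0, 0, 0]}, {"jaw": 0, "offset": [0, 0, 0], "rot": [0, 0, 0]}, {"jaw": 0, "offset": [0, 0, 0], "rot": [0, 0, 0]}]}}

```text
time_s: 11.88
eef_pos: [0.471, 0.0337, 0.068]
eef_rot: [0.0, 1.0, -0.0, -0.001]
wrist_force: [-5.2, -2.4, -0.3]
opening: -0.001
grasp_force: 2.6
```

>>> {"name": "apply_moves", "arguments": {"moves": [{"jaw": 0, "offset": [0.5, 0, 0], "rot": [0, 0, 0]}, {"jaw": 0, "offset": [0.5, 0, 0], "rot": [0, 0, 0]}, {"jaw": 0, "offset": [0.5, 0, 0], "rot": [0, 0, 0]}, {"jaw": 0, "offset": [0, 0, 0], "rot": [0, 0, 0]}, {"jaw": 0, "offset": [0, 0, 0], "rot": [0, 0, 0]}]}}

```text
time_s: 12.5
eef_pos: [0.4725, 0.0337, 0.068]
eef_rot: [0.0, 1.0, -0.0, -0.001]
wrist_force: [-5.4, -2.3, 1.3]
opening: -0.002
grasp_force: 2.7
```

>>> {"name": "apply_moves", "arguments": {"moves": [{"jaw": 0, "offset": [0.5, 0, 0], "rot": [0, 0, 0]}, {"jaw": 0, "offset": [0.5, 0, 0], "rot": [0, 0, 0]}, {"jaw": 0, "offset": [0.5, 0, 0], "rot": [0, 0, 0]}, {"jaw": 0, "offset": [0, 0, 0], "rot": [0, 0, 0]}, {"jaw": 0, "offset": [0, 0, 0], "rot": [0, 0, 0]}]}}

```text
time_s: 13.12
eef_pos: [0.4742, 0.0336, 0.0681]
eef_rot: [0.0, 1.0, -0.0, -0.0]
wrist_force: [-5.3, -2.9, -0.8]
opening: 0.001
grasp_force: 2.2
```

Side force has built up because I'm pushing along world x while the drawer's line is about 1.8° off it. I'll relieve it sideways before going on.

>>> {"name": "apply_moves", "arguments": {"moves": [{"jaw": 0, "offset": [0, 0.5, 0], "rot": [0, 0, 0]}, {"jaw": 0, "offset": [0, 0.5, 0], "rot": [0, 0, 0]}, {"jaw": 0, "offset": [0, 0.3, 0], "rot": [0, 0, 0]}, {"jaw": 0, "offset": [0, 0, 0], "rot": [0, 0, 0]}, {"jaw": 0, "offset": [0, 0, 0], "rot": [0, 0, 0]}]}}

```text
time_s: 13.75
eef_pos: [0.4743, 0.0327, 0.0681]
eef_rot: [-0.0, 1.0, -0.0, -0.0]
wrist_force: [-4.8, 0.7, -2.1]
opening: 0.0
grasp_force: 2.3
```

```bash
python3 chk.py
```

```text
13.75 [0.47434289 0.03274301 0.06808083] [-4.82023038  0.71027916 -2.05198473]
rim extent [[-0.0674 -0.0681]
 [ 0.0639  0.0612]]
((-0.9221038818359375, -2.9393844604492188), (138.20172119140625, 131.75672912597656), 0.17862756550312042)
panel 215 [[ 0.0784 -0.0664  0.0948]
 [ 0.0858 -0.0074  0.1031]
 [ 0.1034  0.0564  0.1072]]
```

Relieved, and the stand is still parked. Continuing.

>>> {"name": "apply_moves", "arguments": {"moves": [{"jaw": 0, "offset": [0.5, 0, 0], "rot": [0, 0, 0]}, {"jaw": 0, "offset": [0.5, 0, 0], "rot": [0, 0, 0]}, {"jaw": 0, "offset": [0.5, 0, 0], "rot": [0, 0, 0]}, {"jaw": 0, "offset": [0, 0, 0], "rot": [0, 0, 0]}, {"jaw": 0, "offset": [0, 0, 0], "rot": [0, 0, 0]}]}}

```text
time_s: 14.42
eef_pos: [0.4763, 0.0325, 0.0684]
eef_rot: [0.0, 1.0, -0.0, 0.0]
wrist_force: [-4.5, 1.7, -3.2]
opening: -0.002
grasp_force: 1.9
```

>>> {"name": "apply_moves", "arguments": {"moves": [{"jaw": 0, "offset": [0.4, 0, 0], "rot": [0, 0, 0]}, {"jaw": 0, "offset": [0.4, 0.1, 0], "rot": [0, 0, 0]}, {"jaw": 0, "offset": [0.4, 0, 0], "rot": [0, 0, 0]}, {"jaw": 0, "offset": [0, 0, 0], "rot": [0, 0, 0]}, {"jaw": 0, "offset": [0, 0, 0], "rot": [0, 0, 0]}]}}

```text
time_s: 15.05
eef_pos: [0.4776, 0.0324, 0.0684]
eef_rot: [0.0, 1.0, -0.0, 0.0]
wrist_force: [-3.8, 1.0, -2.2]
opening: 0.003
grasp_force: 1.7
```

>>> {"name": "apply_moves", "arguments": {"moves": [{"jaw": 0, "offset": [0.4, 0, 0], "rot": [0, 0, 0]}, {"jaw": 0, "offset": [0.4, 0, 0], "rot": [0, 0, 0]}, {"jaw": 0, "offset": [0.4, 0, 0], "rot": [0, 0, 0]}, {"jaw": 0, "offset": [0, 0, 0], "rot": [0, 0, 0]}, {"jaw": 0, "offset": [0, 0, 0], "rot": [0, 0, 0]}]}}

```text
time_s: 15.68
eef_pos: [0.4785, 0.0324, 0.0684]
eef_rot: [0.0, 1.0, -0.0, -0.0]
wrist_force: [-5.3, 0.9, 1.1]
opening: 0.004
grasp_force: 2.4
```

>>> {"name": "apply_moves", "arguments": {"moves": [{"jaw": 0, "offset": [0.4, 0, 0], "rot": [0, 0, 0]}, {"jaw": 0, "offset": [0.4, 0, 0], "rot": [0, 0, 0]}, {"jaw": 0, "offset": [0.4, 0, 0], "rot": [0, 0, 0]}, {"jaw": 0, "offset": [0, 0, 0], "rot": [0, 0, 0]}, {"jaw": 0, "offset": [0, 0, 0], "rot": [0, 0, 0]}]}}

```text
time_s: 16.3
eef_pos: [0.4797, 0.0323, 0.0684]
eef_rot: [0.0, 1.0, -0.0, -0.0]
wrist_force: [-5.6, 0.2, 0.3]
opening: -0.002
grasp_force: 2.5
```

>>> {"name": "apply_moves", "arguments": {"moves": [{"jaw": 0, "offset": [0.4, 0, 0], "rot": [0, 0, 0]}, {"jaw": 0, "offset": [0.4, 0, 0], "rot": [0, 0, 0]}, {"jaw": 0, "offset": [0.4, 0, 0], "rot": [0, 0, 0]}, {"jaw": 0, "offset": [0, 0, 0], "rot": [0, 0, 0]}, {"jaw": 0, "offset": [0, 0, 0], "rot": [0, 0, 0]}]}}

```text
time_s: 16.92
eef_pos: [0.481, 0.0323, 0.0684]
eef_rot: [0.0, 1.0, -0.0, 0.0]
wrist_force: [-4.9, -0.1, 0.3]
opening: 0.001
grasp_force: 2.4
```

>>> {"name": "apply_moves", "arguments": {"moves": [{"jaw": 0, "offset": [0.4, 0, 0], "rot": [0, 0, 0]}, {"jaw": 0, "offset": [0.4, 0, 0], "rot": [0, 0, 0]}, {"jaw": 0, "offset": [0.4, 0, 0], "rot": [0, 0, 0]}, {"jaw": 0, "offset": [0, 0, 0], "rot": [0, 0, 0]}, {"jaw": 0, "offset": [0, 0, 0], "rot": [0, 0, 0]}]}}

```text
time_s: 17.55
eef_pos: [0.4823, 0.0324, 0.0684]
eef_rot: [0.0, 1.0, -0.0, 0.0]
wrist_force: [-4.6, -0.5, 1.0]
opening: -0.003
grasp_force: 2.2
```

>>> {"name": "apply_moves", "arguments": {"moves": [{"jaw": 0, "offset": [0.4, 0, 0], "rot": [0, 0, 0]}, {"jaw": 0, "offset": [0.4, 0, 0], "rot": [0, 0, 0]}, {"jaw": 0, "offset": [0.4, 0, 0], "rot": [0, 0, 0]}, {"jaw": 0, "offset": [0, 0, 0], "rot": [0, 0, 0]}, {"jaw": 0, "offset": [0, 0, 0], "rot": [0, 0, 0]}]}}

```text
time_s: 18.18
eef_pos: [0.483, 0.0324, 0.0683]
eef_rot: [0.0, 1.0, -0.0, -0.0]
wrist_force: [-7.8, 0.1, 3.6]
opening: -0.0
grasp_force: 3.3
```

>>> {"name": "apply_moves", "arguments": {"moves": [{"jaw": 0, "offset": [0.3, 0, 0], "rot": [0, 0, 0]}, {"jaw": 0, "offset": [0.3, 0, 0], "rot": [0, 0, 0]}, {"jaw": 0, "offset": [0, 0, 0], "rot": [0, 0, 0]}, {"jaw": 0, "offset": [0, 0, 0], "rot": [0, 0, 0]}, {"jaw": 0, "offset": [0, 0, 0], "rot": [0, 0, 0]}]}}

```text
time_s: 18.8
eef_pos: [0.4833, 0.0324, 0.0683]
eef_rot: [0.0, 1.0, -0.0, -0.001]
wrist_force: [-7.8, -0.1, 5.0]
opening: -0.0
grasp_force: 4.0
```

>>> {"name": "apply_moves", "arguments": {"moves": [{"jaw": 0, "offset": [0.4, 0, 0], "rot": [0, 0, 0]}, {"jaw": 0, "offset": [0.4, 0, 0], "rot": [0, 0, 0]}, {"jaw": 0, "offset": [0, 0, 0], "rot": [0, 0, 0]}, {"jaw": 0, "offset": [0, 0, 0], "rot": [0, 0, 0]}, {"jaw": 0, "offset": [0, 0, 0], "rot": [0, 0, 0]}]}}

```text
time_s: 19.42
eef_pos: [0.4837, 0.0324, 0.0683]
eef_rot: [0.0, 1.0, -0.0, -0.001]
wrist_force: [-9.1, -0.4, 6.2]
opening: 0.0
grasp_force: 4.9
```

>>> {"name": "apply_moves", "arguments": {"moves": [{"jaw": 0, "offset": [0.5, 0, 0], "rot": [0, 0, 0]}, {"jaw": 0, "offset": [0.5, 0, 0], "rot": [0, 0, 0]}, {"jaw": 0, "offset": [0, 0, 0], "rot": [0, 0, 0]}, {"jaw": 0, "offset": [0, 0, 0], "rot": [0, 0, 0]}, {"jaw": 0, "offset": [0, 0, 0], "rot": [0, 0, 0]}]}}

```text
time_s: 20.05
eef_pos: [0.4841, 0.0325, 0.0683]
eef_rot: [0.0, 1.0, 0.0, -0.002]
wrist_force: [-12.0, -0.5, 9.0]
opening: -0.003
grasp_force: 6.0
```

That's 12 N and stiff, so I'm on the buffer. Letting go now.

>>> {"name": "apply_moves", "arguments": {"moves": [{"jaw": 0, "offset": [-4, 0, 0], "rot": [0, 0, 0]}, {"jaw": 0, "offset": [-8, 0, 0], "rot": [0, 0, 0]}, {"jaw": 0, "offset": [-20, 0, 0], "rot": [0, 0, 0]}, {"jaw": 0, "offset": [-40, 0, 0], "rot": [0, 0, 0]}, {"jaw": 0, "offset": [0, 0, 0], "rot": [0, 0, 0]}]}}

```text
time_s: 20.68
eef_pos: [0.412, 0.0328, 0.068]
eef_rot: [-0.0, 1.0, -0.0, 0.0]
wrist_force: [0.5, 0.4, 0.2]
opening: -0.003
grasp_force: 0.0
```

>>> {"name": "apply_moves", "arguments": {"moves": [{"jaw": 0, "offset": [0, 0, -50], "rot": [0, 0, 0]}, {"jaw": 0, "offset": [0, 30, -50], "rot": [0, 0, 0]}, {"jaw": 0, "offset": [0, 55, 0], "rot": [0, 0, 0]}, {"jaw": 0, "offset": [0, 55, 0], "rot": [0, 0, 0]}, {"jaw": 0, "offset": [0, 55, 0], "rot": [0, 0, 0]}]}}

```text
time_s: 21.3
eef_pos: [0.4153, -0.1655, 0.1697]
eef_rot: [0.001, 1.0, -0.0, 0.002]
wrist_force: [1.1, 0.6, 0.0]
opening: 0.002
grasp_force: 0.0
```

```bash
python3 chk.py
python3 - <<'E'
from h import *
im,d=ctrl.camera('top')
cv2.imwrite('pics/k.png',cv2.resize(cv2.cvtColor(im,cv2.COLOR_RGB2BGR)[130:320,220:390],None,fx=3,fy=3,interpolation=cv2.INTER_CUBIC))
E
```

```text
21.3 [ 0.41528557 -0.16551274  0.16973637] [1.07285609 0.58216766 0.0243537 ]
rim extent [[-0.0677 -0.0682]
 [ 0.0635  0.0613]]
((-1.1036605834960938, -2.8675994873046875), (132.38528442382812, 137.10092163085938), 89.88198852539062)
panel 174 [[ 0.0781 -0.067   0.0974]
 [ 0.0843 -0.0093  0.1031]
 [ 0.0919  0.0559  0.1063]]
```

View pics/k.png

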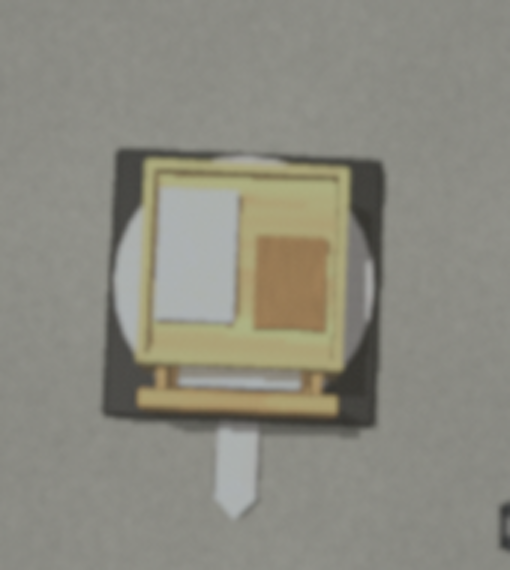

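The drawer panel sits at (237,402), flush above the pointer line and square with the base. Its face is about 92 mm from the axis, so it's shut with nothing touching it.

```bash
python3 -c "
from bench import ctrl
print(ctrl.hand_in())"
```

```text
the job is handed in; nothing more can be done
None
```

I turned the stand until it clicked in over the pointer and pushed the drawer shut (about 12 N at the end). With the arm clear it measured about 92 mm from the axis, so it stays shut by itself, and I handed the job in at about 21 s without touching the other things.

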